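Point out the next masking job

ROBOT

A 6-joint arm with a two-finger parallel gripper is mounted at the origin on a cart in front of the work surface, level with it; the furniture and walls round the work are solid. World frame = base frame: x ahead of the robot, y to its left, z up, the work surface at z = 0. Lengths are in m, angles in rad, forces in N, time in s.
With the tool pointing down it reaches from about 0.3 to 0.825 m from the base axis. Payload 5.4 kg.
Tool frame: the origin (TCP) lies at the very end of the fingers, on their centre line; the grasp point (between the pads) lies 19 mm behind it; z points along the fingers, y is the line along which they close (so a half turn about z gives the same grasp; the last joint's range is limited). The gripper opens to 92 mm and grips with 3 to 60 N. Pads are 20 mm wide; open, the fingers measure 128 mm over their backs; the gripper's body (75 mm by 189 mm) begins 69 mm behind the grasp point.
Start: joints at [-1.317, 0.158, 1.597, -0, 1.386, -0.21], TCP at [0.257, -0.514, 0.215] pointing down, gripper open.
Joint ranges: [-2.91, 2.91], [-0.94, 2.29], [0.18, 2.7], [-1.29, 4.43], [0.17, 2.64], [-3, 3]. Speed limits (rad/s): [2.57, 2.57, 3.14, 3.14, 3.14, 3.14].

INTERFACE

Orientations are given as a rotation vector (axis times angle).
In Python, from workcell import bot gives the robot as it stands. Calls block until the motion is done:
- bot.goto(position, orientation): joint-space move of the TCP to a pose.
- bot.line_to(position, rot=None, max_speed=0.15): straight line of the TCP; rot=None keeps the orientation; max_speed is the mean speed in m/s.
- bot.set_joints(angles): joint-space move.
- bot.set_gripper(opening, newtons=None): opening from 0.0 (shut) to 1.0 (fully open); newtons is the grip in N (None keeps the last); returns when the fingers have stopped.
- bot.hold(seconds).
- bot.inverse_kinematics(position, orientation): joint angles nearest the present ones, or None.
- bot.read_camera(name): name is "side" or "top" or "wrist"; returns a dict with "pixels" (400x640x3 uint8, blue, green, red), "fx", "fy", "cx", "cy" (pixels), "R" (3x3) and "t" (3): a world point X has camera coordinates R X + t. Camera axes: x right, y down, z forward; pixel columns grow to the right and rows downward; lengths in m; the calibration is good to about 2 mm. A picture is of the moment at which its call begins. There is no depth.
A pose or a line that the arm cannot do raises bot.MotionError and nothing moves.
- bot.job_done(): hands the job in; it is judged then, once.
Readings, each from a call of its own:
- bot.current_clock(): time.
- bot.current_joints(): joint angles.
- bot.current_joint_vel(): joint speeds.
- bot.current_effort(): joint torques, N m.
- bot.current_ee_pos(): TCP position.
- bot.current_tool_rot(): TCP orientation.
- bot.current_contact_force(): force on the tool from outside, world axes, zero at the start.
- bot.current_ft_torque(): the same for the moment, N m.
- bot.current_opening(): opening from 0.0 (shut) to 1.0 (fully open).
- bot.current_grip_force(): force on a finger pad.
Only numpy, scipy, OpenCV 4.12 (cv2) and the standard library are available. Lean on these libraries where they do the work, as an engineer would, in place of code of your own. Each camera call takes 0.05 s, during which the arm holds its last target. There are 200 camera calls.

TASK

Show the apprentice the next job by pointing, touching and moving nothing: bring your fingertips down from well above to a few centimetres above the middle of the roll of masking tape and stay there for two seconds, then do the same over the one bare copper pendant in the blue tray, and then over the teal-lidded tin that it will go into. Do not come down over any of the silver-coloured pendants. Finish while still pointing at the tin.

Things in the scene. Friction and masses are not known exactly. Their poses are not given: they have to be found in the camera images.
- tape_top (a point): Centre of the top of the roll of cream paper masking tape (loose, lying flat, 68 mm across, 24 mm high, open in the middle); the point is in the middle of the hole, level with the upper face, 24 mm above the worktop.
- copper_pendant_top (a point): The copper-coloured pendant, the only one that is not silver-coloured. Loose. Round pendant blank, 34 mm across, 5.5 mm thick, with a raised rim and a small hanging loop on its edge, lying face up on the floor of one compartment of the blue tray; which compartment changes from run to run. The middle of the upper face, 5.5 mm above the underside; about 8.5 mm above the worktop and 5 mm below the rim of the tray.
- plated_pendant_a_top (a point): A silver-coloured (plated) pendant, not to be pointed at. Loose. Round pendant blank, 34 mm across, 5.5 mm thick, with a raised rim and a small hanging loop on its edge, lying face up on the floor of one compartment of the blue tray; which compartment changes from run to run. The middle of the upper face, 5.5 mm above the underside; about 8.5 mm above the worktop and 5 mm below the rim of the tray.
- plated_pendant_b_top (a point): A silver-coloured (plated) pendant, not to be pointed at. Loose. Round pendant blank, 34 mm across, 5.5 mm thick, with a raised rim and a small hanging loop on its edge, lying face up on the floor of one compartment of the blue tray; which compartment changes from run to run. The middle of the upper face, 5.5 mm above the underside; about 8.5 mm above the worktop and 5 mm below the rim of the tray.
- plated_pendant_c_top (a point): A silver-coloured (plated) pendant, not to be pointed at. Loose. Round pendant blank, 34 mm across, 5.5 mm thick, with a raised rim and a small hanging loop on its edge, lying face up on the floor of one compartment of the blue tray; which compartment changes from run to run. The middle of the upper face, 5.5 mm above the underside; about 8.5 mm above the worktop and 5 mm below the rim of the tray.
- tin_top (a point): Centre of the closed teal lid of the flat tin with light grey sides (loose, 66 x 96 mm, 23 mm high; its long side is its y axis); the point lies on the lid, 23 mm above the worktop.
- work_tray: Blue open tray fixed to the worktop, 124 x 124 mm, 14 mm high, walls, dividers and floor 3 mm, with two by two compartments whose middles lie 30 mm either way from the tray's centre along its x and y axes. Origin at the centre of its underside.
- masking_tape: The roll of tape itself; origin at the centre of its underside.
- hinged_tin: The tin itself; origin at the centre of its underside.
- copper_pendant: The copper pendant itself; origin at the centre of its underside.
- plated_pendant_a: A silver-coloured pendant itself; origin at the centre of its underside.
- plated_pendant_b: A silver-coloured pendant itself; origin at the centre of its underside.
- plated_pendant_c: A silver-coloured pendant itself; origin at the centre of its underside.
- wood_block: Bystander, loose: brown hardwood block, 40 x 85 x 34 mm high, at the left of the worktop. Origin at the centre of its underside.
- paint_jar: Bystander, loose: dark jar with black screw cap, 48 mm across, 66 mm high, behind the tray. Origin at the centre of its underside.
- paint_brush: Bystander, loose: thin brush, 147 mm long along its x axis, 9 mm thick, lying close along the front of the grey rectifier, which is 163 mm high with its front face at x = 0.537, from y = -0.11 to 0.295. Origin at the centre of its underside.
- spare_clip: Bystander, loose: black binder clip with wire handles, 19 x 46 x 13 mm, behind the tray. Origin at the centre of its underside.

How it is judged:
On the way, in this order (a step that is already met when the one before it is completed fails the run):
1. point at the roll of tape for at least 1.5 s (grasp point within 30 mm of its middle seen from above, 20 to 90 mm above it) (horizontal distance between the grasp point and tape_top below 0.03 m and z of the grasp point in the frame of tape_top between 0.02 and 0.09 m), for 1.5 s.
2. then point at the copper pendant for at least 1.5 s (within 20 mm, 20 to 90 mm above) (horizontal distance between the grasp point and copper_pendant_top below 0.02 m and z of the grasp point in the frame of copper_pendant_top between 0.02 and 0.09 m), for 1.5 s.
3. then point at the tin for at least 1.5 s (within 30 mm, 20 to 90 mm above) (horizontal distance between the grasp point and tin_top below 0.03 m and z of the grasp point in the frame of tin_top between 0.02 and 0.09 m), for 1.5 s.
At the end, for the whole second after the job is handed in: The grasp point is still over the tin: within 30 mm of the middle of the lid seen from above and 20 to 90 mm above it (fingertips up to about 70 mm above the lid); every loose thing is within 6 mm of where it stood (all of step 3 and distance of each of masking_tape, hinged_tin, copper_pendant, plated_pendant_a, plated_pendant_b, plated_pendant_c, wood_block, paint_jar, paint_brush, spare_clip from where it was at the start of the episode below 0.006 m); the robot touches nothing.
It fails at once if the robot touches something (contact force between any of the fingers, the arm and anything else above 0.5 N).
It fails at once if a thing is moved or lifted (distance of any of masking_tape, hinged_tin, copper_pendant, plated_pendant_a, plated_pendant_b, plated_pendant_c, wood_block, paint_jar, paint_brush, spare_clip from where it was at the start of the episode above 0.01 m).
It fails at once if the fingertips come down over a silver-coloured pendant (grasp point within 18 mm of its middle seen from above and less than 65 mm above it) ((horizontal distance between the grasp point and plated_pendant_a_top below 0.018 m and z of the grasp point in the frame of plated_pendant_a_top between -0.05 and 0.065 m) or (horizontal distance between the grasp point and plated_pendant_b_top below 0.018 m and z of the grasp point in the frame of plated_pendant_b_top between -0.05 and 0.065 m) or (horizontal distance between the grasp point and plated_pendant_c_top below 0.018 m and z of the grasp point in the frame of plated_pendant_c_top between -0.05 and 0.065 m)).
It also fails if it takes over 53 s, if anything falls off the work surface, if the arm or the gripper's body presses on something with over 40 N, if the wrist force passes 120 N, or if a joint passes its speed limit or range.

## Working session

There is one attempt and no reset: what is moved stays moved. The work goes in short steps, each a Python script; the robot and the scene stay as the last script left them, time stands still between calls to the robot, and variables do not carry over. Pictures are saved under pics/ and viewed, at most 10 in all, crops included, and the job is handed in when it is done.

```bash
mkdir -p pics; python3 - <<'E'
from workcell import bot
import cv2
for n in("top","side"):
    c=bot.read_camera(n);cv2.imwrite(f"pics/{n}0.png",c["pixels"]);print(n,c["fx"],c["cx"],c["cy"],-c["R"].T@c["t"],c["R"].round(2).tolist())
print(bot.current_tool_rot(),bot.current_clock())
E
```

```text
top 365.46496344655884 315.3745609267171 194.64836039292044 [0.30897302 0.01147982 1.23635356] [[0.01, -1.0, 0.0], [-0.97, -0.01, -0.24], [0.24, -0.0, -0.97]]
side 436.1241569911511 316.36942814643504 200.69362237724516 [ 0.16676389 -0.83195192  0.65756063] [[0.91, -0.42, 0.02], [-0.21, -0.49, -0.85], [0.37, 0.76, -0.53]]
[-3.05591035e+00 -7.21707873e-01  4.58026786e-05] 0.1
```

View pics/top0.png

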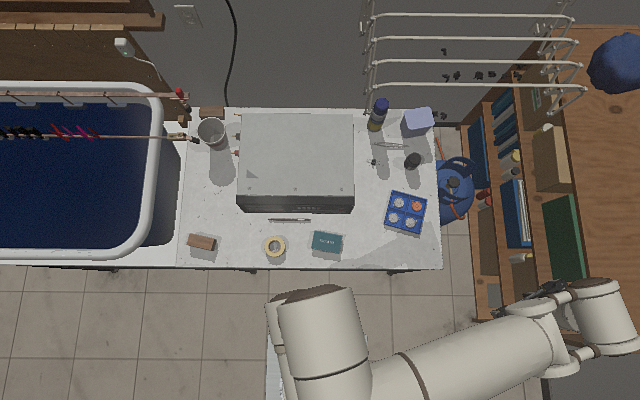

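View pics/side0.png

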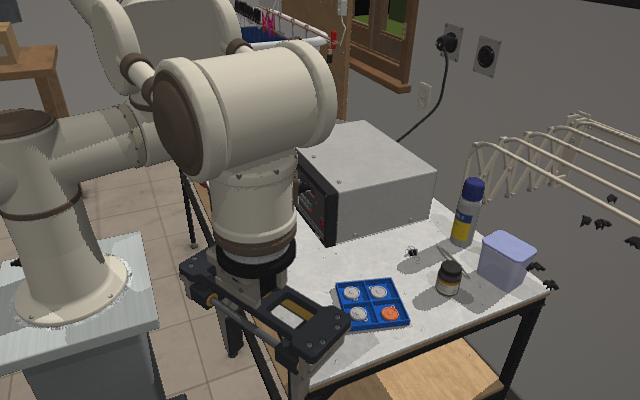

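The top view shows the tape at about (274,246), the tin at (327,244) and the blue tray centred near (405,212). The copper pendant is in the tray's far-right compartment at (417,205). The side view agrees: the orange pendant is in one corner at (390,313).

```bash
cat > h.py <<'E'
import cv2,numpy as np
def ray(c,u,v,z):
    R,t=np.array(c["R"]),np.array(c["t"]);o=-R.T@t
    d=R.T@[(u-c["cx"])/c["fx"],(v-c["cy"])/c["fy"],1]
    return o+d*(z-o[2])/d[2]
def blob(c,lo,hi,roi,fill=True):
    "centre (minAreaRect/centroid), rect and area of the largest blob of an HSV range in roi u0,v0,u1,v1"
    hsv=cv2.cvtColor(c["pixels"],cv2.COLOR_BGR2HSV);m=cv2.inRange(hsv,np.array(lo),np.array(hi))
    k=np.zeros_like(m);u0,v0,u1,v1=roi;k[v0:v1,u0:u1]=255
    cs,_=cv2.findContours(m&k,cv2.RETR_EXTERNAL,cv2.CHAIN_APPROX_NONE)
    q=max(cs,key=cv2.contourArea);return cv2.minAreaRect(q),q
E
python3 - <<'E'
from workcell import bot
from h import *
c=bot.read_camera("top");s=bot.read_camera("side")
for n,cam,lo,hi,roi,z in [("tape",c,(15,50,110),(40,255,255),(255,228,295,265),.024),
 ("tin",c,(80,60,40),(100,255,255),(305,225,350,262),.023),
 ("tray",c,(101,100,60),(125,255,255),(378,180,435,242),.014),
 ("copper",c,(0,100,120),(18,255,255),(378,180,435,242),.0085),
 ("tray",s,(101,100,60),(125,255,255),(325,265,420,340),.014),
 ("copper",s,(0,100,120),(18,255,255),(325,265,420,340),.0085)]:
    r,q=blob(cam,lo,hi,roi); P=np.array([ray(cam,*p,z)[:2] for p in q[:,0].astype(float)])
    w=cv2.minAreaRect(P.astype(np.float32)); print(n,np.round(r[0],1),"xy",np.round(w[0],4),"size",np.round(w[1],4),round(w[2],1))
E
```

```text
tape [274.3 246.3] xy [0.4261 0.1433] size [0.0637 0.0644] 46.2
tin [326.4 242.2] xy [ 0.4414 -0.0284] size [0.093  0.0617] 79.3
tray [405.5 211.6] xy [ 0.5498 -0.2978] size [0.124  0.1248] 74.4
copper [416.5 206. ] xy [ 0.5698 -0.3385] size [0.0281 0.0312] 0.6
tray [372.5 303.3] xy [ 0.5484 -0.3028] size [0.135  0.1267] 74.5
copper [390.  312.5] xy [ 0.5711 -0.3393] size [0.0336 0.0324] 80.7
```

The positions fit the reach and the given sizes, and the two views agree to within a few mm for the copper pendant. I'll move above the tape with the gripper's long side along y, parallel to the rectifier front, and check with the wrist camera.

```bash
python3 - <<'E'
from workcell import bot
import cv2,numpy as np
rot=[np.pi,0,0]
for p in [(.426,.143,.25),(.426,.143,.06),(.570,-.338,.25),(.570,-.338,.0445),(.441,-.028,.25),(.441,-.028,.06)]:
    print(p,np.round(bot.inverse_kinematics(p,rot),2))
bot.set_gripper(.3)
bot.line_to((.257,-.514,.27))
bot.goto((.426,.143,.25),rot)
print(bot.current_ee_pos(),bot.current_clock(),bot.current_contact_force())
cv2.imwrite("pics/w1.png",bot.read_camera("wrist")["pixels"])
E
```

```text
(0.426, 0.143, 0.25) [ 0.05 -0.2   1.88 -0.    1.46  1.62]
(0.426, 0.143, 0.06) [ 0.05  0.02  2.08 -0.    1.05  1.62]
(0.57, -0.338, 0.25) [-0.72  0.36  1.28 -0.    1.5   0.85]
(0.57, -0.338, 0.0445) [-0.72  0.55  1.46 -0.    1.14  0.85]
(0.441, -0.028, 0.25) [-0.34 -0.22  1.9  -0.    1.47  1.23]
(0.441, -0.028, 0.06) [-0.34  0.    2.1  -0.    1.05  1.23]
[0.42627722 0.14252752 0.25001426] 4.1583 [-0.10082599  0.3618119   0.15012232]
```

View pics/w1.png

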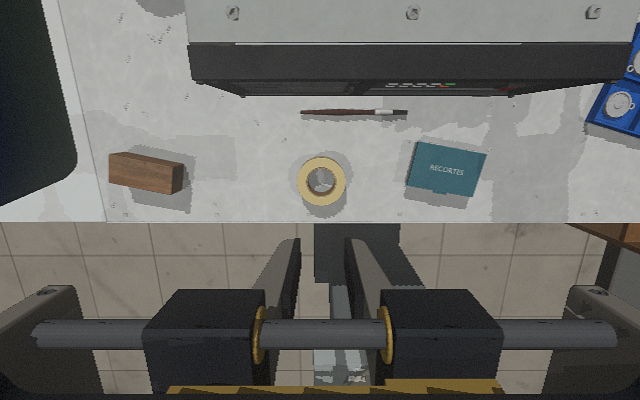

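The wrist picture shows the tape at about (321,181), centred between the fingers, and the tin at (446,168). I'll check both by ray and, if they agree, point at the tape. After that I'll move above the copper pendant and check it the same way.

```bash
python3 - <<'E'
from workcell import bot
from h import *
rot=[np.pi,0,0]
c=bot.read_camera("wrist")
def meas(n,lo,hi,roi,z):
    r,q=blob(c,lo,hi,roi); P=np.array([ray(c,*p,z)[:2] for p in q[:,0].astype(float)],np.float32)
    w=cv2.minAreaRect(P);print(n,np.round(w[0],4),np.round(w[1],4));return np.array(w[0])
t=meas("tape",(15,50,110),(40,255,255),(285,145,360,215),.024)
meas("tin",(80,60,40),(100,255,255),(395,130,500,205),.023)
assert np.hypot(*(t-[.426,.143]))<.008
bot.line_to((*t,.06),max_speed=.12); bot.hold(2.2)
print(bot.current_ee_pos(),bot.current_contact_force())
bot.line_to((*t,.25)); 
bot.goto((.570,-.338,.25),rot)
c=bot.read_camera("wrist");cv2.imwrite("pics/w2.png",c["pixels"])
meas("copper",(0,100,120),(18,255,255),(250,100,400,220),.0085)
print(bot.current_ee_pos(),bot.current_clock())
E
```

```text
tape [0.4275 0.1447] [0.0675 0.0676]
tin [ 0.4426 -0.0264] [0.0958 0.0643]
[0.42751156 0.14474302 0.0599705 ] [-0.18788497 -0.23156563  0.2191272 ]
copper [ 0.5731 -0.3373] [0.0336 0.0317]
[ 0.57054369 -0.33669793  0.25042165] 11.4833
```

View pics/w2.png

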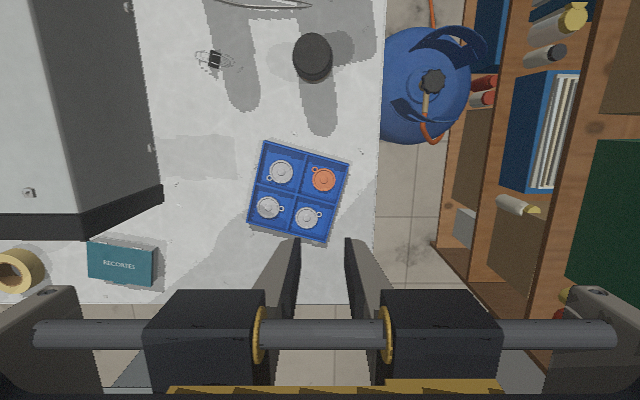

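The copper pendant is at (323,180), centred ahead of the fingers, and measures (0.573, -0.337). The jar at (312,55) is well clear. Next I'll point at the pendant and then at the tin.

```bash
python3 - <<'E'
from workcell import bot
import numpy as np
rot=[np.pi,0,0]
bot.line_to((.572,-.3375,.0445),max_speed=.12); bot.hold(2.2)
print(bot.current_ee_pos(),bot.current_contact_force())
bot.line_to((.572,-.3375,.25))
bot.goto((.4425,-.027,.25),rot)
bot.line_to((.4425,-.027,.06),max_speed=.12); bot.hold(2.3)
print(bot.current_ee_pos(),bot.current_contact_force(),np.abs(bot.current_joint_vel()).max(),bot.current_clock())
print(bot.job_done())
E
```

```text
[ 0.57197561 -0.33751663  0.04450939] [ 0.92310765  0.30998894 -1.13293943]
[ 0.44248249 -0.02699041  0.05998057] [-0.25484621 -0.74244158 -0.6500489 ] 0.000850103881033563 22.375
the job is handed in; nothing more can be done
None
```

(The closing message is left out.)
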